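# Clear the sorting tray and set the polishing motor's speed lever

### The arm

A 7-joint arm with a two-finger parallel gripper is mounted at the origin on the work surface. World frame = base frame: x ahead of the robot, y to its left, z up, the work surface at z = 0. Lengths are in m, angles in rad, forces in N, time in s.
With the tool pointing down it reaches from about 0.425 to 0.925 m from the base axis. Payload 6.8 kg.
Tool frame: the origin (TCP) lies midway between the tips of the shut fingers; the grasp point (between the pads) lies 19 mm behind it (r.grip_depth is the distance from the TCP to the grasp point, in m); z points along the fingers, y is the line along which they close (so a half turn about z gives the same grasp; the last joint's range is limited). The gripper opens to 85 mm and grips with 20 to 120 N. Pads are 22 mm wide; open, the fingers measure 114 mm over their backs; the gripper's body (76 mm by 85 mm) begins 54 mm behind the grasp point. The pads swing forward as they close: fully open they stand 13 mm farther back than shut.
Start: joints at [-1.385, 0.477, 0.022, 1.555, -0.011, 1.109, -0.083], TCP at [0.195, 0.646, 0.194] pointing down, gripper open.
Joint ranges: [-2.96, 2.96], [-0.34, 2.1], [-1.41, 1.46], [0.24, 2.44], [-1.37, 4.51], [0.17, 1.92], [-2.96, 2.96]. Speed limits (rad/s): [2.39, 2.39, 3.14, 3.14, 3.14, 3.14, 3.14].

### API

Orientations are given as a rotation vector (axis times angle).
In Python, from bench import telemetry, grab_frame, calibration, order, silhouettes, r gives the robot as it stands.
- The arm moves only by the tool apply_moves, never from a script. Its argument "moves" is a list of rows, each a list of 7 numbers: the turn, a rotation vector about the tool's x, y, z scaled (see below), then the shift along the tool's x, y, z scaled (see below), then the opening, from -1 (shut) to 1 (fully open). A call has exactly 8 rows; each row shifts and turns the commanded pose from where the row before left it, along the tool's axes as they then stand; what a row does not reach is not made up. The controller multiplies each number of a shift by 1000 mm and each number of a turn by 6 degrees. A row lasts 1/12 s, in which the tool goes at most 41.7 mm and 7.16 degrees, less where a joint would pass 70% of its speed; a pose out of reach is approached as far as the arm can. A call with a number of a shift or a turn outside -1 to 1 is refused whole. A call with a gripper value outside its range is refused whole. The fingers move at their own pace and stop on an object; "grip_force" is the grip in N (left out, the last holds). Time passes only in rows, so rows that do not move let the fingers close, or fill a call up. It gives the time, the measured TCP pose, the force, the opening and the grip force at its end, in the units of the state.
- telemetry.get_obs(): the state, without advancing time (a new reading comes with each control period).
- grab_frame(name): name is "scene" or "top" or "wrist"; returns the picture (480x640x3 uint8, blue, green, red); there is no depth.
- calibration(name): a dict with "fx", "fy", "cx", "cy" (pixels), "world_from_camera" (4x4, takes a point from camera to world coordinates); the wrist camera has in their place "mount" (4x4, takes a point from camera to tool coordinates, whose origin is the TCP and whose axes are the flange's). Camera axes: x right, y down, z forward; pixel columns grow to the right and rows downward; lengths in m; the calibration is good to about 2 mm. A picture is of the moment at which its call begins: read the wrist's pose just before it. calibration takes no time and is no camera call.
- order.hand_in(): hands the job in; it is judged then, once.
Trained networks look in the newest picture that a camera, given by its name, has taken for a name from the list of things; names that differ only in an ending like _2 or _b are one class to them, and where a whole thing is asked for, a point or a joint stands for the part that bears it (a point fixed in the world has none). Each returns a list of dicts, best first, with "p" (0 to 1); they miss things now and then, are a little off and sometimes report something else, mostly with a low value. They report only what shows in the picture. A call takes as long as a camera call. They do not tell look-alikes from the thing itself.
- silhouettes(thing, camera): "mask" (480x640 bool, what is visible of it) and "extent" ([centre column, centre row, width, height] in pixels, round what is visible of it).
The state is a dict: "clock": time; "joints": joint angles; "qvel": joint speeds; "tau": joint torques, N m; "tcp_pos": TCP position; "orientation": TCP orientation; "contact_force": force on the tool from outside, world axes, zero at the start; "moment": the same for the moment, N m; "grip_width": finger opening in m; "gripper_force": force on a finger pad.
Only numpy, scipy, OpenCV 4.12 (cv2) and the standard library are available. Lean on these libraries where they do the work, as an engineer would, in place of code of your own. Each camera call takes 0.05 s, during which the arm holds its last target. There are 200 camera calls.

### The job

A sorting tray has been left in the way of the speed lever of the polishing motor. Move the tray out of the way and leave it lying flat on the blue mat, then swing the red-handled lever round until its arm lies over the green mark on the dial. Do not let the lever strike the tray, do not tip the tray, and leave the jar, the tin and the tool pot standing where they are.

Things in the scene. Friction and masses are not known exactly. Their poses are not given: they have to be found in the camera images.
- motor: Polishing motor with speed regulator, fixed; place and yaw vary. Origin on the bench under the vertical lever pivot; -x is the front, towards the robot. Grey regulator drum (radius 85, 40 high, white dial on top, black ticks every 0.25 rad) centred on the origin; behind it (x +60 to +190, y -120 to +120) the green motor with wheels, 115 high.
- lever: Speed lever on the motor's vertical pivot. Origin on the pivot axis at bench level, -x along the arm. Steel arm 12 wide, 51 to 60 above the bench. Angle 0 = pointing to the motor's -x, positive = counter-clockwise from above (grip towards the motor's -y); stops at -1 and +1 rad; starts at -0.85 to -0.65. Stiff by friction: 2 to 3 N at the grip moves it and it stays where left.
- lever_grip (a point): Top centre of the lever's red upright round grip (diameter 24, from 15 to 90 above the bench, crossing the end of the arm), 160 mm from the pivot, 90 above the bench; turns with the lever, -x pointing outwards along the arm.
- mark (a joint): Angle of the green mark on the dial (rad), same pivot, zero and sense as the lever's angle, between 0.25 and 0.85; it does not move in a run. Lever is on the mark when both angles are equal.
- mark_end (a point): Outer end of the green mark, 80 mm from the pivot, 42 above the bench; the mark is a painted green line 8 wide with a dot, lying along the radius (from 42 to 80 mm from the pivot) flat on the dial; -x points outwards along it.
- tray: Loose open plywood tray in front of the drum, in the lever's path: 120 (x) by 80 (y) by 38 high, walls and floor 6 thick, inside 108 by 68, 0.25 to 0.5 kg. Origin at the centre of its underside. It slides on the bench; closed fingers put inside it can drag it by its walls.
- mat: Blue mat where the tray belongs, flat in the bench top (no edge), 170 (x) by 200 (y), left or right of the work. Origin at its centre.
- jar: Amber jar with white cap, loose bystander, diameter 68, 85 high. Origin at the centre of its underside.
- tin: Tin with paper label, loose bystander, diameter 72, 70 high. Origin at the centre of its underside.
- pot: Dark tool pot with a few tools, loose bystander, diameter 76, 95 high, tools up to 125. Origin at the centre of its underside.
There are look-alikes about, which are no part of the job. Several things look just like the tray: the one meant starts farthest to the robot's right.

How it is judged:
On the way, in this order (a step that is already met when the one before it is completed fails the run):
1. the tray lies on the blue mat (x of tray in the frame of mat between -0.06 and 0.06 m and y of tray in the frame of mat between -0.06 and 0.06 m and angle between tray's own z axis and vertical below 0.05 rad and height (world z) of tray below 0.006 m and linear speed of tray below 0.02 m/s), for 0.2 s.
2. the lever stands over the green mark (angle between the x axis of lever_grip and the x axis of mark_end, either way round below 0.07 rad and angular speed of lever below 0.03 rad/s), for 0.2 s.
At the end, for the whole second after the job is handed in: The tray lies flat and still on the bench with its centre within 60 mm of the mat's centre along each of the mat's axes; the lever rests within 0.07 rad (4 degrees) of the green mark; jar, tin and pot stand upright within 30 mm of where they were (all of step 1 and all of step 2 and distance of each of jar, tin, pot from where it was at the start of the episode below 0.03 m and angle between each of jar, tin, pot's own z axis and vertical below 0.1 rad); the robot touches nothing.
It fails at once if the lever strikes the tray (contact force between lever and tray above 1 N).
It fails at once if the tray is tipped by more than 0.5 rad (angle between tray's own z axis and vertical above 0.5 rad).
It fails at once if the jar is shifted by more than 30 mm or tipped over (distance of jar from where it was at the start of the episode above 0.03 m or angle between jar's own z axis and vertical above 0.3 rad).
It fails at once if the tin is shifted by more than 30 mm or tipped over (distance of tin from where it was at the start of the episode above 0.03 m or angle between tin's own z axis and vertical above 0.3 rad).
It fails at once if the pot is shifted by more than 30 mm or tipped over (distance of pot from where it was at the start of the episode above 0.03 m or angle between pot's own z axis and vertical above 0.3 rad).
It also fails if it takes over 64 s, if anything falls off the work surface, if the arm or the gripper's body presses on something with over 40 N, if the wrist force passes 120 N, or if a joint passes its speed limit or range.

## Working session

There is one attempt and no reset: what is moved stays moved. The work goes in short steps, Python scripts to look and compute and a tool call to move; the robot and the scene stay as the last step left them, time stands still between calls to the robot, and variables do not carry over. Pictures are saved under pics/ and viewed, at most 10 in all, crops included, and the job is handed in when it is done.

Besides the shell and the picture viewer there is one more tool, called after "Request:" as name(argument=value, ...) on one line, values as JSON. apply_moves: Moves the arm, as the interface text tells. Its arguments: {"type":"object","properties":{"moves":{"type":"array"},"grip_force":{"type":"number"}},"required":["moves"]}

```bash
mkdir -p pics
cat > h.py <<'E'
import numpy as np, cv2
from scipy.spatial.transform import Rotation as R
from bench import telemetry, grab_frame, calibration, order, silhouettes, r
def w2p(cal,P):
    T=np.linalg.inv(cal["world_from_camera"]);p=T[:3,:3]@np.asarray(P,float)+T[:3,3]
    return np.array([cal["fx"]*p[0]/p[2]+cal["cx"],cal["fy"]*p[1]/p[2]+cal["cy"]])
def p2w(cal,u,v,z):
    T=np.array(cal["world_from_camera"]);d=T[:3,:3]@np.array([(u-cal["cx"])/cal["fx"],(v-cal["cy"])/cal["fy"],1])
    return T[:3,3]+d*(z-T[2,3])/d[2]
E
python3 - <<'E'
from h import *
o=telemetry.get_obs();print(o["clock"],o["tcp_pos"],o["orientation"],o["grip_width"])
for n in("top","scene"):
    cv2.imwrite(f"pics/{n}0.png",grab_frame(n));c=calibration(n);print(n,c["fx"],np.round(c["world_from_camera"],3).tolist())
c=calibration("top")
for t in("tray","mat","jar","tin","pot","lever","motor"):
    for s in silhouettes(t,"top"):
        e=s["extent"];print(t,round(s["p"],2),np.round(e),p2w(c,e[0],e[1],0).round(3), cv2.minAreaRect(np.argwhere(s["mask"])[:,::-1].astype(np.float32)))
E
```

```text
0.0 [0.19527597 0.6454506  0.19331366] [-4.59756822e-01 -3.10762270e+00  2.88077508e-03] 0.08529937892358581
top 498.26412843545205 [[0.023, -0.991, 0.133, 0.321], [-1.0, -0.023, 0.002, 0.006], [0.001, -0.133, -0.991, 1.427], [0.0, 0.0, 0.0, 1.0]]
scene 535.8313923915938 [[-0.363, 0.786, -0.501, 1.112], [0.932, 0.297, -0.209, 0.231], [-0.015, -0.542, -0.84, 1.056], [0.0, 0.0, 0.0, 1.0]]
tray 0.98 [315. 249.  36.  43.] [0.507 0.008 0.   ] ((317.589599609375, 248.6676025390625), (29.95526695251465, 44.6287841796875), 8.746162414550781)
tray 0.77 [258. 318.  28.  45.] [0.305 0.167 0.   ] ((260.5697021484375, 317.7336730957031), (29.876794815063477, 43.90983581542969), 5.19442892074585)
tray 0.6 [233. 190.  32.  45.] [0.676 0.254 0.   ] ((233.0, 189.0), (44.0, 30.0), 90.0)
mat 0.57 [414. 274.  79.  69.] [ 0.441 -0.277  0.   ] ((413.62164306640625, 273.729736328125), (60.49882888793945, 71.6779556274414), 80.53767395019531)
jar 0.73 [472. 205.  28.  30.] [ 0.646 -0.446  0.   ] ((471.7691955566406, 202.65383911132812), (25.238859176635742, 32.172611236572266), 56.3099365234375)
jar 0.68 [226. 267.  23.  31.] [0.448 0.265 0.   ] ((224.0, 265.0), (24.0, 26.0), 90.0)
tin 0.56 [471. 205.  29.  33.] [ 0.647 -0.445  0.   ] ((472.00006103515625, 203.00001525878906), (25.45584487915039, 31.11269760131836), 45.0)
pot 0.58 [172. 190.  35.  30.] [0.672 0.433 0.   ] ((173.0, 191.00003051757812), (35.35533905029297, 26.870054244995117), 45.0)
lever 0.78 [302. 207.  49.  55.] [0.629 0.051 0.   ] ((299.7258605957031, 205.24429321289062), (12.045501708984375, 67.21286010742188), 44.309722900390625)
motor 0.66 [320. 177.  92. 111.] [ 0.721 -0.001  0.   ] ((320.40533447265625, 178.48800659179688), (84.48239135742188, 112.35172271728516), 3.8568007946014404)
```

View pics/top0.png

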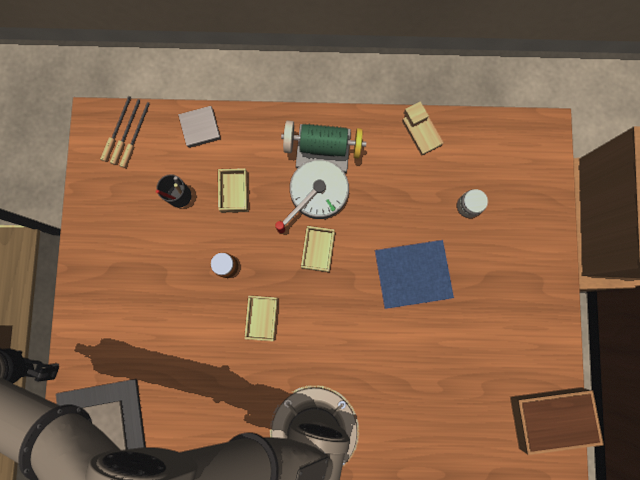

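View pics/scene0.png

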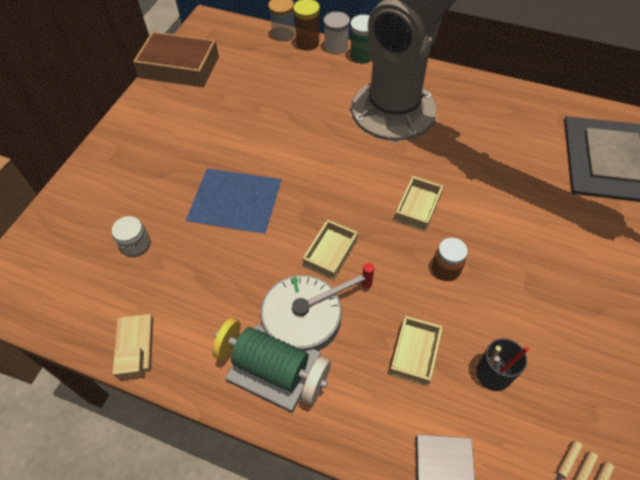

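The top view shows the target tray at (318,249), the mat at (414,274), the lever grip at (280,226), the pivot at about (320,187) and the green mark at (331,205). The other trays, at (233,190) and (261,318), are farther left, so they are the decoys.

```bash
cat > m.py <<'E'
from h import *
def lever(n="top",img=None):
    img=grab_frame(n) if img is None else img
    c=calibration(n); h=cv2.cvtColor(img,cv2.COLOR_BGR2HSV)
    x0,y0=(w2p(c,(.66,0,.04))-70).astype(int)
    roi=np.zeros(h.shape[:2],bool);roi[max(y0,0):y0+150,max(x0,0):x0+150]=1
    wh=(cv2.inRange(h,(0,0,165),(180,60,255))>0)&roi
    k,l,s,ce=cv2.connectedComponentsWithStats(wh.astype(np.uint8)); i=1+np.argmax(s[1:,4])
    pts=cv2.findContours((l==i).astype(np.uint8),0,1)[0][0][:,0]
    hull=cv2.convexHull(pts)[:,0]
    W=np.array([p2w(c,u,v,.042)[:2] for u,v in hull]).astype(np.float32)
    ce,rad=cv2.minEnclosingCircle(W)
    yy,xx=np.where((cv2.inRange(h,(45,120,80),(80,255,255))>0)&roi)
    M=np.array([p2w(c,u,v,.042)[:2] for u,v in zip(xx,yy)]); d=np.linalg.norm(M-ce,axis=1); M=M[d<.084]
    red=((cv2.inRange(h,(0,150,80),(8,255,255))|cv2.inRange(h,(172,150,80),(180,255,255)))>0)&roi
    yy,xx=np.where(red); G=p2w(c,xx.mean(),yy.mean(),.075)[:2]
    a=lambda p:np.arctan2(-(p-ce)[1],-(p-ce)[0])
    print("pivot",ce,rad,"mark",M.mean(0),len(M),"a",a(M.mean(0)),"grip",G,len(xx),"r",np.linalg.norm(G-ce),"a",a(G))
E
python3 - <<'E'
from m import *
img=grab_frame("top");lever("top",img)
c=calibration("top")
def rect(m,z):
    cn=cv2.findContours(m.astype(np.uint8),0,1)[0];cn=max(cn,key=cv2.contourArea)[:,0]
    W=np.array([p2w(c,u,v,z)[:2] for u,v in cn]).astype(np.float32);return cv2.minAreaRect(W)
for s in silhouettes("tray","top")[:1]:print("tray",rect(s["mask"],.038))
for s in silhouettes("mat","top")[:1]:print("mat",rect(s["mask"],0))
x,y=290,150
cv2.imwrite("pics/crop.png",cv2.resize(img[140:280,250:390],(560,560),interpolation=cv2.INTER_CUBIC))
E
```

```text
pivot (0.6557034254074097, 0.02325347065925598) 0.11202052235603333 mark [ 0.62655253 -0.03242437] 22 a 1.0884759533967343 grip [0.56027255 0.1090054 ] 66 r 0.12829826847889447 a -0.7320280094618892
tray ((0.502567708492279, 0.004972446709871292), (0.08312445878982544, 0.12507033348083496), 83.0037612915039)
mat ((0.44242340326309204, -0.2738913595676422), (0.17243912816047668, 0.20397038757801056), 10.677480697631836)
```

View pics/crop.png

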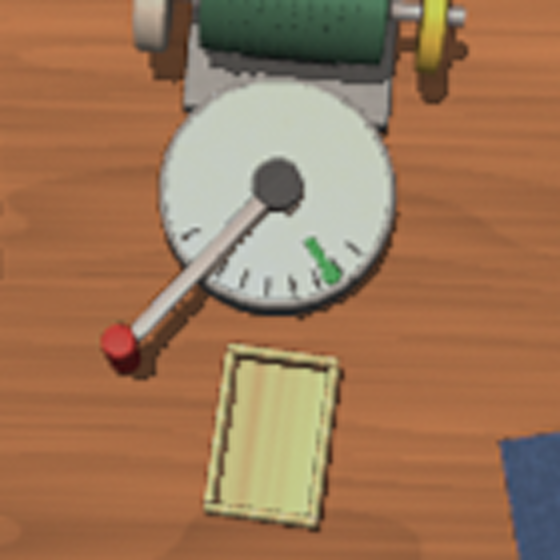

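Request:
apply_moves(moves=[[0, 0, -0.93, 0, 0, 0, -1], [0, 0, -0.93, 0, 0, 0, -1], [0, 0, -0.94, 0, 0, 0, -1], [0, 0, 0, -0.025, -0.03, 0, -1], [0, 0, 0, -0.025, -0.03, 0, -1], [0, 0, 0, -0.025, -0.03, 0, -1], [0, 0, 0, -0.025, -0.03, 0, -1], [0, 0, 0, -0.025, -0.03, 0, -1]])

```text
clock: 1.27
tcp_pos: [0.3214, 0.4945, 0.1945]
orientation: [0.001, 3.141, 0.001]
contact_force: [0.8, 0.1, -0.1]
grip_width: -0.0004
gripper_force: 0.0
```

Run:
```python
from h import *
c=calibration("top");o=telemetry.get_obs();print(o["tcp_pos"],R.from_rotvec(o["orientation"]).as_matrix().round(3).tolist(),o["joints"])
img=cv2.imread("pics/top0.png");q=lambda u,v,z:p2w(c,250+u/4,140+v/4,z)[:2]
print("hub",q(278,184,.065),"L/R",q(161,190,.04),q(396,190,.04),"top",q(278,80,.04))
a,b=q(312,242,.042),q(335,280,.042);print("mark",a,b,"dir",np.arctan2(-(b-a)[1],-(b-a)[0]))
print("grip",q(120,334,.09),q(120,343,.085))
```

```text
[0.32138847 0.49452003 0.19450584] [[-1.0, 0.0, 0.0], [0.0, 1.0, 0.0], [-0.0, 0.0, -1.0]] [-1.10057665e+00  3.37084543e-01  3.79815702e-04  1.76614301e+00
 -7.12856944e-05  1.03789340e+00  4.70167453e-01]
hub [6.75872835e-01 3.34724616e-04] L/R [0.67607103 0.08357834] [ 0.67995041 -0.08404343] top [0.75906746 0.00188628]
mark [ 0.64020183 -0.0248149 ] [ 0.61309102 -0.04163073] dir 0.555185487023088
grip [0.56210483 0.10574188] [0.55676814 0.10591216]
```

Request:
apply_moves(moves=[[0, 0, 0, -0.014, -0.0377, 0, -1], [0, 0, 0, -0.014, -0.0377, 0, -1], [0, 0, 0, -0.014, -0.0377, 0, -1], [0, 0, 0, -0.014, -0.0377, 0, -1], [0, 0, 0, -0.014, -0.0377, 0, -1], [0, 0, 0, -0.014, -0.0377, 0, -1], [0, 0, 0, -0.014, -0.0377, 0, -1], [0, 0, 0, -0.014, -0.0377, 0, -1]])

```text
clock: 1.93
tcp_pos: [0.4326, 0.1925, 0.1947]
orientation: [0.001, 3.141, 0.001]
contact_force: [0.3, 0.3, -0.2]
grip_width: -0.0
gripper_force: 0.0
```

Request:
apply_moves(moves=[[0, 0, 0, -0.014, -0.0377, 0, -1], [0, 0, 0, -0.014, -0.0377, 0, -1], [0, 0, 0, -0.014, -0.0377, 0, -1], [0, 0, 0, -0.014, -0.0377, 0, -1], [0, 0, 0, -0.014, -0.0377, 0, -1], [0, 0, 0, 0, 0, 0.04, -1], [0, 0, 0, 0, 0, 0.04, -1], [0, 0, 0, 0, 0, 0.03, -1]])

```text
clock: 2.6
tcp_pos: [0.5018, 0.0049, 0.0826]
orientation: [0.004, 3.141, -0.0]
contact_force: [-0.1, 0.0, -0.5]
grip_width: -0.0002
gripper_force: 0.0
```

Request:
apply_moves(moves=[[0, 0, 0, 0, 0, 0.03, -1], [0, 0, 0, 0, 0, 0.02, -1], [0, 0, 0, 0, 0, 0.01, -1], [0, 0, 0, 0, 0, 0.008, -1], [0, 0, 0, 0, 0, 0, -1], [0, 0, 0, 0, -0.005, 0, -1], [0, 0, 0, 0, -0.005, 0, -1], [0, 0, 0, 0, 0, 0, -1]])

```text
clock: 3.27
tcp_pos: [0.5031, -0.0056, 0.0176]
orientation: [0.003, 3.139, -0.0]
contact_force: [-0.8, -0.2, 0.0]
grip_width: -0.0001
gripper_force: 0.0
```

Request:
apply_moves(moves=[[0, 0, 0, 0.001, -0.005, 0.004, -1], [0, 0, 0, 0.002, -0.008, 0, -1], [0, 0, 0, 0.003, -0.012, 0, -1], [0, 0, 0, 0.003, -0.015, 0, -1], [0, 0, 0, 0.003, -0.015, 0, -1], [0, 0, 0, 0.003, -0.015, 0, -1], [0, 0, 0, 0.003, -0.015, 0, -1], [0, 0, 0, 0.003, -0.015, 0, -1]])

```text
clock: 3.93
tcp_pos: [0.4802, -0.1061, 0.0124]
orientation: [-0.002, -3.141, 0.0]
contact_force: [-0.6, -0.6, 0.0]
grip_width: -0.0003
gripper_force: 0.0
```

Run:
```python
from h import *
cv2.imwrite("pics/top1.png",grab_frame("top")[140:340,200:500]);cv2.imwrite("pics/s1.png",np.hstack([cv2.resize(grab_frame("top")[150:330,220:480],(400,277)),cv2.resize(grab_frame("scene")[130:350,150:450],(400,277))]))
```

```text
(no output)
```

View pics/s1.png

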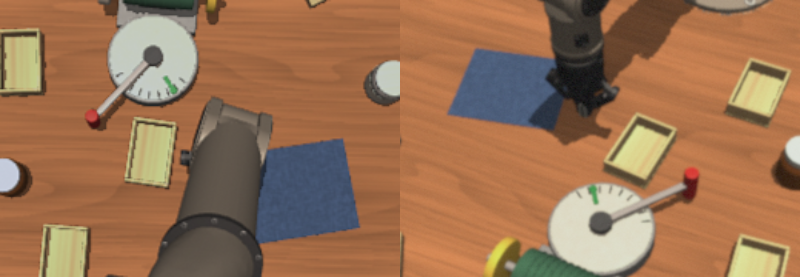

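The tray has not moved (still at 318,249), and the tool stands outside it. I'll check where the tool really is compared with the readings.

Run:
```python
from h import *
o=telemetry.get_obs();P=o["tcp_pos"];print(o["clock"],P,o["joints"],o["contact_force"])
c=calibration("scene");i=grab_frame("scene");ct=calibration("top");it=grab_frame("top")
print(w2p(c,P),w2p(c,[.5026,.005,.038]),w2p(c,[.442,-.274,0]),w2p(ct,P))
u=w2p(c,P).astype(int);cv2.circle(i,u,2,(0,255,0),1)
u=w2p(c,[.5026,.005,.038]).astype(int);cv2.circle(i,u,2,(0,0,255),1)
a=cv2.resize(i[130:290,200:400],(700,560),interpolation=cv2.INTER_CUBIC)
cv2.imwrite("pics/s2.png",a)
```

```text
4.0833 [ 0.48026032 -0.10620833  0.0124055 ] [-0.1133785   0.45959445  0.25020298  2.14152178 -0.20643565  0.56272145
  1.85364997] [-0.27387331  0.6037359   0.47708505]
[290.41970928 229.01522232] [331.26913163 244.71889282] [234.4502345  200.09834029] [355.13137993 258.28585056]
```

View pics/s2.png

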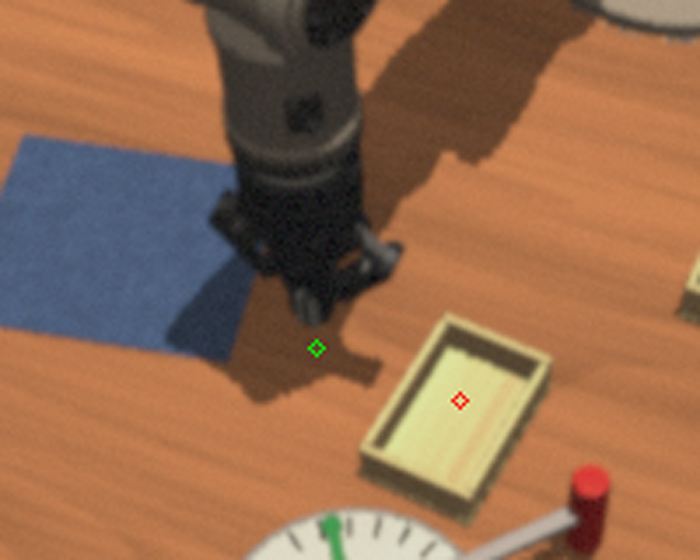

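The fingertips show about 8 px above their predicted point, which is about 28 mm too high. That means the reported height reads low and the fingers passed over the rim. I'll go back above the tray and look again.

Request:
apply_moves(moves=[[0, 0, 0, 0, 0, -0.03, -1], [0, 0, 0, -0.006, 0.027, 0, -1], [0, 0, 0, -0.006, 0.027, 0, -1], [0, 0, 0, -0.006, 0.027, 0, -1], [0, 0, 0, -0.004, 0.027, 0, -1], [0, 0, 0, 0, 0, 0.015, -1], [0, 0, 0, 0, 0, 0.015, -1], [0, 0, 0, 0, 0, 0, -1]])

```text
clock: 4.85
tcp_pos: [0.5013, 0.0057, 0.0103]
orientation: [0.005, -3.138, -0.0]
contact_force: [-0.1, 0.1, 0.0]
grip_width: -0.0003
gripper_force: 0.0
```

Run:
```python
from h import *
o=telemetry.get_obs();P=o["tcp_pos"];print(o["clock"],P,o["orientation"],o["contact_force"])
c=calibration("scene");i=grab_frame("scene")
u=w2p(c,P);print(u);cv2.circle(i,u.astype(int),1,(0,255,0),1)
a=cv2.resize(i[150:290,260:420],(640,560),interpolation=cv2.INTER_CUBIC)
cv2.imwrite("pics/s3.png",a)
```

```text
4.85 [0.50129687 0.00566794 0.0103242 ] [ 4.61111740e-03 -3.13781529e+00 -2.62115819e-05] [-0.07623312  0.14115588  0.03040462]
[331.70225539 250.83888059]
```

View pics/s3.png

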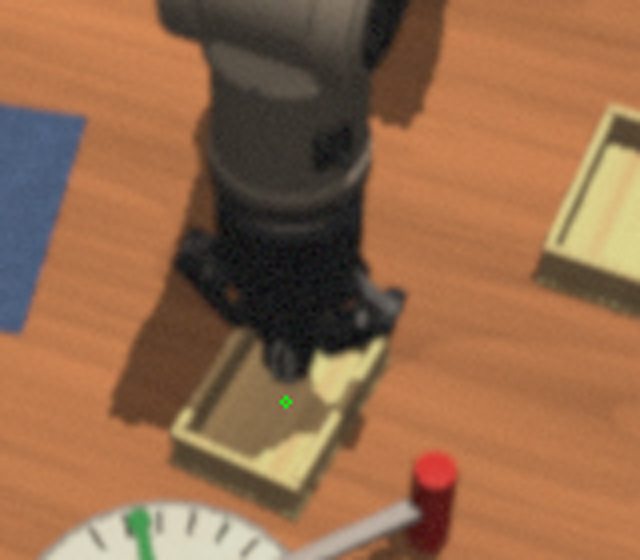

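The fingertip at (287,380) is about 5.5 px above the prediction at (287,402), so it is some 20–25 mm higher than reported. It is over the tray interior, so I'll descend gently and watch the force.

Request:
apply_moves(moves=[[0, 0, 0, 0, 0, 0.005, -1], [0, 0, 0, 0, 0, 0.005, -1], [0, 0, 0, 0, 0, 0.004, -1], [0, 0, 0, 0, 0, 0.002, -1], [0, 0, 0, 0, 0, 0, -1], [0, 0, 0, 0, 0, 0, -1], [0, 0, 0, 0, 0, 0, -1], [0, 0, 0, 0, 0, 0, -1]])

```text
clock: 5.57
tcp_pos: [0.5033, 0.0038, -0.0035]
orientation: [0.001, 3.141, 0.0]
contact_force: [-0.1, -0.1, -0.3]
grip_width: -0.0004
gripper_force: 0.0
```

Request:
apply_moves(moves=[[0, 0, 0, 0, 0, 0.002, -1], [0, 0, 0, 0, 0, 0.002, -1], [0, 0, 0, 0, 0, 0.002, -1], [0, 0, 0, 0, 0, 0, -1], [0, 0, 0, 0, 0, 0, -1], [0, 0, 0, 0, -0.01, 0, -1], [0, 0, 0, 0, -0.01, 0, -1], [0, 0, 0, 0, 0, 0, -1]])

```text
clock: 6.23
tcp_pos: [0.503, -0.0192, -0.0096]
orientation: [0.006, 3.141, -0.002]
contact_force: [-0.1, -0.1, 0.2]
grip_width: -0.0003
gripper_force: 0.0
```

Request:
apply_moves(moves=[[0, 0, 0, 0.001, -0.004, 0, -1], [0, 0, 0, 0.001, -0.004, 0, -1], [0, 0, 0, 0.001, -0.006, 0, -1], [0, 0, 0, 0.002, -0.008, 0, -1], [0, 0, 0, 0.002, -0.01, 0, -1], [0, 0, 0, 0.002, -0.01, 0, -1], [0, 0, 0, 0.002, -0.01, 0, -1], [0, 0, 0, 0.002, -0.01, 0, -1]])

```text
clock: 6.9
tcp_pos: [0.4896, -0.0795, -0.0097]
orientation: [-0.002, -3.141, 0.0]
contact_force: [0.9, 2.4, 0.5]
grip_width: 0.0001
gripper_force: 1.1
```

```bash
cat > t.py <<'E'
from h import *
c=calibration("scene");i=grab_frame("scene");o=telemetry.get_obs();print(o["tcp_pos"],o["contact_force"])
for s in silhouettes("tray","scene"):
    e=s["extent"];print(round(s["p"],2),np.round(e),p2w(c,e[0],e[1],.019)[:2].round(3))
E
python3 t.py
```

```text
[ 0.48896108 -0.08214151 -0.00966051] [-0.07519739 -2.27184057  0.67878311]
0.85 [308. 245.  55.  49.] [ 0.512 -0.049]
0.64 [415. 350.  52.  69.] [0.669 0.25 ]
0.6 [419. 203.  50.  55.] [0.305 0.157]
```

Request:
apply_moves(moves=[[0, 0, 0, 0.002, -0.01, 0, -1], [0, 0, 0, 0.003, -0.014, 0, -1], [0, 0, 0, 0.003, -0.014, 0, -1], [0, 0, 0, 0.003, -0.014, 0, -1], [0, 0, 0, 0.003, -0.014, 0, -1], [0, 0, 0, 0.003, -0.014, 0, -1], [0, 0, 0, 0.003, -0.014, 0, -1], [0, 0, 0, 0.003, -0.014, 0, -1]])

```text
clock: 7.67
tcp_pos: [0.4666, -0.1866, -0.0098]
orientation: [0.0, -3.141, -0.001]
contact_force: [0.3, 2.1, -0.2]
grip_width: -0.0
gripper_force: 0.9
```

Request:
apply_moves(moves=[[0, 0, 0, 0.003, -0.014, 0, -1], [0, 0, 0, 0.003, -0.014, 0, -1], [0, 0, 0, 0.003, -0.014, 0, -1], [0, 0, 0, 0.003, -0.014, 0, -1], [0, 0, 0, 0.003, -0.014, 0, -1], [0, 0, 0, 0.003, -0.012, 0, -1], [0, 0, 0, 0.003, -0.01, 0, -1], [0, 0, 0, 0, 0, 0, -1]])

```text
clock: 8.33
tcp_pos: [0.4447, -0.2809, -0.0097]
orientation: [-0.006, -3.141, 0.002]
contact_force: [0.8, -0.7, -0.0]
grip_width: 0.0001
gripper_force: 0.0
```

```bash
python3 t.py
```

```text
[ 0.44522233 -0.27962835 -0.00970398] [-0.19006707  0.38880139  0.06318441]
0.95 [415. 351.  58.  63.] [0.671 0.249]
0.68 [236. 202.  56.  52.] [ 0.457 -0.259]
0.39 [234. 203. 103.  58.] [ 0.463 -0.263]
```

Request:
apply_moves(moves=[[0, 0, 0, 0, -0.006, 0, -1], [0, 0, 0, 0, -0.006, 0, -1], [0, 0, 0, 0, -0.005, 0, -1], [0, 0, 0, 0, -0.003, 0, -1], [0, 0, 0, 0, 0.006, 0, -1], [0, 0, 0, 0, 0, -0.02, -1], [0, 0, 0, 0, 0, -0.03, -1], [0, 0, 0, 0, 0, -0.04, -1]])

```text
clock: 9.1
tcp_pos: [0.444, -0.2908, 0.0792]
orientation: [-0.0, -3.137, -0.003]
contact_force: [1.4, -1.1, 0.9]
grip_width: -0.0002
gripper_force: 0.0
```

Request:
apply_moves(moves=[[0, 0, 0, 0, 0, -0.04, -1], [0, 0, 0, 0, 0, -0.03, -1], [0, 0, 0, 0, 0.04, 0, -1], [0, 0, 0, 0, 0.04, 0, -1], [0, 0, 0, 0, 0.04, 0, -1], [0, 0, 0, 0, 0.04, 0, -1], [0, 0, 0, 0, 0.04, 0, -1], [0, 0, 0, 0, 0.04, 0, -1]])

```text
clock: 9.77
tcp_pos: [0.4456, -0.0502, 0.1506]
orientation: [0.001, 3.141, -0.0]
contact_force: [0.8, -0.5, -0.2]
grip_width: -0.0004
gripper_force: 0.0
```

Request:
apply_moves(moves=[[0, 0, 0, 0, 0.04, 0, -1], [0, 0, 0, 0, 0.04, 0, -1], [0, 0, 0, 0, 0.04, 0, -1], [0, 0, 0, 0, 0.03, 0, -1], [0, 0, 0, 0, 0.02, 0, -1], [0, 0, 0, 0, 0, 0, -1], [0, 0, 0, 0, 0, 0, -1], [0, 0, 0, 0, 0, 0, -1]])

```text
clock: 10.43
tcp_pos: [0.446, 0.1169, 0.1502]
orientation: [-0.002, -3.141, 0.001]
contact_force: [-0.4, -0.8, -0.2]
grip_width: 0.0001
gripper_force: 0.0
```

```bash
cat > v.py <<'E'
import sys
from h import *
i=grab_frame("top");c=calibration("top");o=telemetry.get_obs();print(o["clock"],o["tcp_pos"])
def rect(m,z):
    cn=cv2.findContours(m.astype(np.uint8),0,1)[0];cn=max(cn,key=cv2.contourArea)[:,0]
    return cv2.minAreaRect(np.array([p2w(c,u,v,z)[:2] for u,v in cn]).astype(np.float32))
for s in silhouettes("tray","top"):print(rect(s["mask"],.038))
s=grab_frame("scene")
cv2.imwrite(sys.argv[1],np.hstack([cv2.resize(i[140:340,200:480],(400,286)),cv2.resize(s[130:350,150:450],(400,293))[:286]]))
E
python3 v.py pics/v1.png
```

```text
10.4833 [0.44603453 0.11650453 0.15020315]
((0.44717860221862793, -0.2747582495212555), (0.0839255154132843, 0.12298125773668289), 81.0838394165039)
((0.2819070518016815, 0.18428221344947815), (0.06824643164873123, 0.02473299950361252), 2.3829662799835205)
((0.6667752861976624, 0.2483440637588501), (0.12683840095996857, 0.08288948237895966), 2.796053409576416)
```

View pics/v1.png

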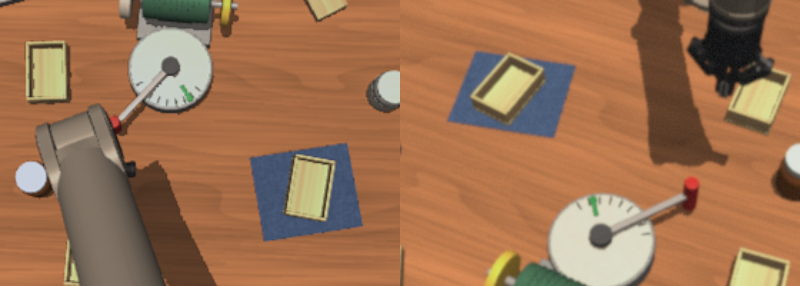

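The tray lies flat on the mat, centred at (0.447, -0.275), and the lever is untouched. Next I'll position the fingers behind the grip on its +y side.

Request:
apply_moves(moves=[[0, 0, 0, -0.031, 0.006, 0, -1], [0, 0, 0, -0.031, 0.006, 0, -1], [0, 0, 0, -0.031, 0.006, 0, -1], [0, 0, 0, -0.031, 0.006, 0, -1], [0, 0, 0, -0.03, 0.006, 0, -1], [0, 0, 0, 0, 0, 0.04, -1], [0, 0, 0, 0, 0, 0.04, -1], [0, 0, 0, 0, 0, 0.02, -1]])

```text
clock: 11.25
tcp_pos: [0.5983, 0.1457, 0.046]
orientation: [-0.004, -3.137, 0.003]
contact_force: [-0.9, -0.6, -0.7]
grip_width: -0.0003
gripper_force: 0.0
```

Request:
apply_moves(moves=[[0, 0, 0, 0, 0, 0.012, -1], [0, 0, 0, 0, 0, 0.012, -1], [0, 0, 0, 0, 0, 0, -1], [0, 0, 0, 0, 0, 0, -1], [0, 0, 0, 0, 0, 0, -1], [0, 0, 0, 0, 0, 0, -1], [0, 0, 0, 0, 0, 0, -1], [0, 0, 0, 0, 0, 0, -1]])

```text
clock: 11.92
tcp_pos: [0.6008, 0.148, 0.0273]
orientation: [0.001, 3.14, 0.001]
contact_force: [-0.8, -0.4, 0.5]
grip_width: -0.0003
gripper_force: 0.0
```

Run:
```python
from h import *
p=np.array([.675,0]);o=telemetry.get_obs();print(o["tcp_pos"],o["contact_force"])
q=o["tcp_pos"][:2]
for f in np.arange(-1.05,.5,.06):
    n=p+.163*np.array([-np.cos(f),-np.sin(f)]);d=n-q;print(round(f,2),n.round(3),"shift",round(-d[0],4),round(d[1],4));q=n
```

```text
[0.600785   0.14799806 0.0272866 ] [-0.84025543 -0.36435485  0.45769598]
-1.05 [0.594 0.141] shift 0.0069 -0.0066
-0.99 [0.586 0.136] shift 0.0083 -0.0051
-0.93 [0.578 0.131] shift 0.008 -0.0056
-0.87 [0.57  0.125] shift 0.0077 -0.0061
-0.81 [0.563 0.118] shift 0.0073 -0.0065
-0.75 [0.556 0.111] shift 0.0069 -0.007
-0.69 [0.549 0.104] shift 0.0064 -0.0074
-0.63 [0.543 0.096] shift 0.006 -0.0077
-0.57 [0.538 0.088] shift 0.0055 -0.0081
-0.51 [0.533 0.08 ] shift 0.005 -0.0084
-0.45 [0.528 0.071] shift 0.0045 -0.0087
-0.39 [0.524 0.062] shift 0.004 -0.0089
-0.33 [0.521 0.053] shift 0.0034 -0.0092
-0.27 [0.518 0.043] shift 0.0029 -0.0093
-0.21 [0.516 0.034] shift 0.0023 -0.0095
-0.15 [0.514 0.024] shift 0.0018 -0.0096
-0.09 [0.513 0.015] shift 0.0012 -0.0097
-0.03 [0.512 0.005] shift 0.0006 -0.0098
0.03 [ 0.512 -0.005] shift -0.0 -0.0098
0.09 [ 0.513 -0.015] shift -0.0006 -0.0098
0.15 [ 0.514 -0.024] shift -0.0012 -0.0097
0.21 [ 0.516 -0.034] shift -0.0018 -0.0096
0.27 [ 0.518 -0.043] shift -0.0023 -0.0095
0.33 [ 0.521 -0.053] shift -0.0029 -0.0093
0.39 [ 0.524 -0.062] shift -0.0034 -0.0092
0.45 [ 0.528 -0.071] shift -0.004 -0.0089
```

Request:
apply_moves(moves=[[0, 0, 0, 0.007, -0.0066, 0, -1], [0, 0, 0, 0.008, -0.005, 0, -1], [0, 0, 0, 0.008, -0.0056, 0, -1], [0, 0, 0, 0.0077, -0.006, 0, -1], [0, 0, 0, 0.0073, -0.0065, 0, -1], [0, 0, 0, 0.007, -0.007, 0, -1], [0, 0, 0, 0.0064, -0.0074, 0, -1], [0, 0, 0, 0.006, -0.0077, 0, -1]])

```text
clock: 12.58
tcp_pos: [0.5423, 0.0957, 0.0266]
orientation: [0.001, 3.141, 0.001]
contact_force: [2.8, 1.6, 0.4]
grip_width: -0.0003
gripper_force: 1.1
```

```bash
cat > g.py <<'E'
from h import *
# lever angle from red grip, mark angle from green paint, both cameras
p=np.array([.675,0])
o=telemetry.get_obs();print(o["clock"],o["tcp_pos"],o["contact_force"])
a=lambda q:round(float(np.arctan2(-(q-p)[1],-(q-p)[0])),3)
for n in("top","scene"):
    c=calibration(n);h=cv2.cvtColor(grab_frame(n),cv2.COLOR_BGR2HSV)
    def blob(m,P,rad):
        u=w2p(c,P);yy,xx=np.where(m>0);k=np.hypot(xx-u[0],yy-u[1])<rad;return xx[k],yy[k]
    x,y=blob(cv2.inRange(h,(0,150,60),(8,255,255))|cv2.inRange(h,(172,150,60),(180,255,255)),[.57,0,.07],90)
    if len(x):
        q=p2w(c,x.mean(),y.mean(),.07)[:2];print(n,"grip",len(x),q.round(3),"r",np.linalg.norm(q-p).round(3),"a",a(q))
    x,y=blob(cv2.inRange(h,(50,120,60),(85,255,255)),[.625,-.034,.042],20)
    if len(x):
        q=p2w(c,x.mean(),y.mean(),.042)[:2];print(n,"mark",len(x),q.round(3),"a",a(q))
E
python3 g.py
```

```text
12.5833 [0.54234881 0.09565776 0.02657313] [2.78125014 1.56630246 0.39598071]
top mark 22 [ 0.627 -0.032] a 0.59
scene grip 123 [0.549 0.073] r 0.145 a -0.525
scene mark 21 [ 0.622 -0.034] a 0.571
```

Request:
apply_moves(moves=[[0, 0, 0, 0.0055, -0.008, 0, -1], [0, 0, 0, 0.005, -0.0084, 0, -1], [0, 0, 0, 0.0045, -0.0087, 0, -1], [0, 0, 0, 0.004, -0.009, 0, -1], [0, 0, 0, 0.0034, -0.0092, 0, -1], [0, 0, 0, 0.003, -0.0093, 0, -1], [0, 0, 0, 0.0023, -0.0095, 0, -1], [0, 0, 0, 0.0018, -0.0096, 0, -1]])

```text
clock: 13.35
tcp_pos: [0.5129, 0.0233, 0.0263]
orientation: [0.001, 3.142, 0.0]
contact_force: [0.9, 1.9, 0.7]
grip_width: -0.0002
gripper_force: 1.2
```

Request:
apply_moves(moves=[[0, 0, 0, 0.0012, -0.0097, 0, -1], [0, 0, 0, 0.0006, -0.0098, 0, -1], [0, 0, 0, 0, -0.0098, 0, -1], [0, 0, 0, -0.0006, -0.0098, 0, -1], [0, 0, 0, -0.0012, -0.0097, 0, -1], [0, 0, 0, -0.0018, -0.0096, 0, -1], [0, 0, 0, -0.0023, -0.0095, 0, -1], [0, 0, 0, 0, 0, 0, -1]])

```text
clock: 14.02
tcp_pos: [0.5171, -0.0466, 0.0261]
orientation: [-0.006, -3.141, 0.002]
contact_force: [-0.0, -0.2, 0.1]
grip_width: 0.0
gripper_force: 0.0
```

```bash
python3 g.py
```

```text
14.0167 [ 0.51712128 -0.04660486  0.02611004] [-0.04036011 -0.16094364  0.06247061]
scene grip 184 [ 0.533 -0.068] r 0.157 a 0.45
scene mark 6 [ 0.618 -0.038] a 0.596
```

Request:
apply_moves(moves=[[0, 0, 0, -0.0025, -0.006, 0, -1], [0, 0, 0, -0.003, -0.007, 0, -1], [0, 0, 0, -0.0025, -0.005, 0, -1], [0, 0, 0, 0, 0, 0, -1], [0, 0, 0, 0.003, 0.015, 0, -1], [0, 0, 0, 0.01, 0.03, 0, -1], [0, 0, 0, 0.01, 0.03, -0.02, -1], [0, 0, 0, 0, 0, -0.04, -1]])

```text
clock: 14.78
tcp_pos: [0.4973, 0.019, 0.0832]
orientation: [0.011, -3.132, -0.002]
contact_force: [1.3, 0.7, 0.3]
grip_width: 0.0
gripper_force: 0.0
```

Request:
apply_moves(moves=[[0, 0, 0, 0.005, 0.03, -0.03, -1], [0, 0, 0, 0.005, 0.04, 0, -1], [0, 0, 0, 0.005, 0.04, 0, -1], [0, 0, 0, 0, 0.04, 0, -1], [0, 0, 0, 0, 0.03, 0, -1], [0, 0, 0, 0, 0, 0, -1], [0, 0, 0, 0, 0, 0, -1], [0, 0, 0, 0, 0, 0, -1]])

```text
clock: 15.45
tcp_pos: [0.4878, 0.1917, 0.1155]
orientation: [0.002, 3.141, -0.001]
contact_force: [0.4, -0.2, -0.2]
grip_width: 0.0001
gripper_force: 0.0
```

```bash
python3 g.py
python3 - <<'E'
from h import *
i=grab_frame("top");s=grab_frame("scene")
cv2.imwrite("pics/f.png",np.hstack([cv2.resize(i[150:260,270:380],(400,400),interpolation=cv2.INTER_CUBIC),cv2.resize(s[230:360,240:370],(400,400),interpolation=cv2.INTER_CUBIC)]))
E
```

```text
15.45 [0.48775828 0.19166174 0.11545665] [ 0.39053613 -0.19994018 -0.17307085]
top grip 83 [ 0.542 -0.084] r 0.157 a 0.566
scene grip 164 [ 0.541 -0.085] r 0.159 a 0.567
```

View pics/f.png

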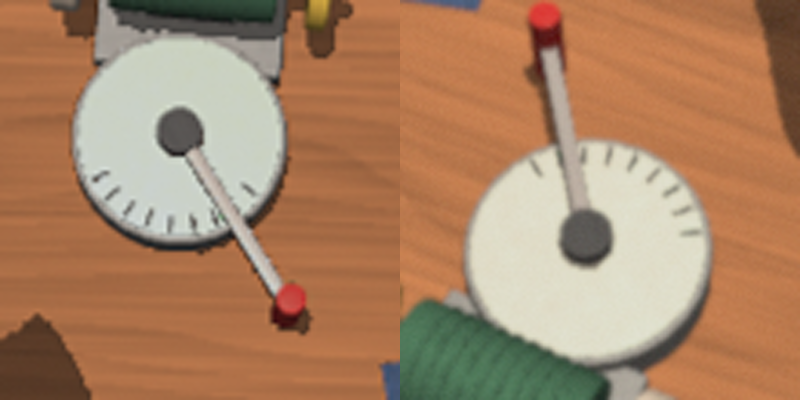

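In both views the arm lies over the green mark. The lever measures 0.567 rad and the mark about 0.58 rad, inside the 0.07 tolerance. The tray is on the mat and the gripper is clear, so I'm handing in.

```bash
python3 -c "
from h import *
print(order.hand_in())"
```

```text
the job is handed in; nothing more can be done
None
```

The job is handed in, with no verdict shown: the tray lies flat on the blue mat, the lever is over the green mark (about 0.57 rad against about 0.58), and the arm went nowhere near the jar, tin or pot.

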